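Load the tall kitchen jars evenly into a light footed basket

ROBOT

A 6-joint arm with a two-finger parallel gripper is mounted at the origin on the work surface. World frame = base frame: x ahead of the robot, y to its left, z up, the work surface at z = 0. Lengths are in m, angles in rad, forces in N, time in s.
With the tool pointing down it reaches from about 0.25 to 0.725 m from the base axis. Payload 9.7 kg.
Tool frame: the origin (TCP) lies on the centre line of the jaws, within the pads' length; the fingertips stand 17 mm ahead of it and the grasp point (between the pads) lies 2 mm behind it; z points along the fingers, y is the line along which they close (so a half turn about z gives the same grasp; the last joint's range is limited). The gripper opens to 85 mm and grips with 20 to 120 N. Pads are 22 mm wide; open, the fingers measure 114 mm over their backs; the gripper's body (76 mm by 85 mm) begins 54 mm behind the grasp point. The pads swing forward as they close: fully open they stand 13 mm farther back than shut.
Start: joints at [-1.198, 0.087, 0.176, 1.66, 0, 1.571], TCP at [0.2, -0.512, 0.248] pointing down, gripper open.
Joint ranges: [-3.13, 3.13], [-0.85, 1.81], [-1.15, 1.24], [-2.2, 2.28], [-1.44, 1.52], [-3.14, 3.14]. Speed limits (rad/s): [2.22, 2.22, 2.57, 3.14, 3.14, 3.14].

INTERFACE

Orientations are given as a rotation vector (axis times angle).
In Python, from cell import read_state, read_camera, camera_params, ticket gives the robot as it stands.
- The arm moves only by the shell command python3 -m handwheel 'ROWS'. ROWS is JSON, a list of rows, each a list of 7 numbers: the shift along the tool's x, y, z each as a share of 0.03 m, from -1 to 1, then the turn, a rotation vector about the tool's x, y, z each as a share of 5 degrees, from -1 to 1, then the opening, from 0 (shut) to 1 (fully open). A call has 1 to 10 rows; each row shifts and turns the commanded pose from where the row before left it, along the tool's axes as they then stand; what a row does not reach is not made up. A row lasts 1/10 s, in which the tool goes at most 50 mm and 8.59 degrees, less where a joint would pass 70% of its speed; a pose out of reach is approached as far as the arm can. A call with a number of a shift or a turn outside -1 to 1 is refused whole. A call with a gripper value outside its range is refused whole. The fingers move at their own pace and stop on an object; the grip force is fixed at half the most. Time passes only in rows, so rows that do not move let the fingers close. It gives the time, the measured TCP pose, the force, the opening and the grip force at its end, in the units of the state.
- read_state(): the state, without advancing time (a new reading comes with each control period).
- read_camera(name): name is "side" or "top"; returns (picture, depth): 420x560x3 uint8, red, green, blue; 420x560 float32, m along the optical axis (not along the pixel's ray), 0 where there is no reading.
- camera_params(name): a dict with "fx", "fy", "cx", "cy" (pixels), "extrinsics" (4x4, takes a point from camera to world coordinates). Camera axes: x right, y up, looking along -z (the intrinsics and any distortion apply to the point x, -y, -z); pixel columns grow to the right and rows downward; lengths in m; the calibration is good to about 2 mm. A picture is of the moment at which its call begins. camera_params takes no time and is no camera call.
- ticket.finish_job(): hands the job in; it is judged then, once.
The state is a dict: "clock": time; "q": joint angles; "qd": joint speeds; "joint_torque": joint torques, N m; "ee_pos": TCP position; "eef_rot": TCP orientation; "contact_force": force on the tool from outside, world axes, zero at the start; "torque": the same for the moment, N m; "width": opening from 0.0 (shut) to 1.0 (fully open); "grip_force": force on a finger pad.
Only numpy, scipy, OpenCV 4.12 (cv2) and the standard library are available. Lean on these libraries where they do the work, as an engineer would, in place of code of your own. Each camera call takes 0.05 s, during which the arm holds its last target. There are 200 camera calls.

TASK

Put the two tall lidded jars upright into the little wicker basket, one in the middle of each half of its length, so that the basket is evenly loaded and stands level on its narrow foot. Set them down gently, do not drop them, and do not tip the basket or push it from its place. Leave the short jar standing where it is.

Things in the scene. Friction and masses are not known exactly. Their poses are not given: they have to be found in the camera images.
- basket: Loose open wicker basket, 208 mm long (its x axis), 108 wide (y), 250 g, on a central foot 68 x 90 mm: its ends overhang, so a push down near one, or both jars near one end, can tip it. Origin: centre of the foot's underside, z up. Inner floor 200 x 100 mm, 22 mm above the worktop; rim 62 mm. Middles of the halves: x = +50 and -50 mm, y = 0; either jar in either half. Yaw varies widely.
- tall_jar_1: Tall slim round white ceramic jar with a flat pale wooden lid, 110 mm high in all, 50 mm in diameter (the lid, the top 18 mm, is 46 mm in diameter), about 190 g, standing on the worktop. Origin at the centre of its underside, z up along its axis.
- tall_jar_2: The other tall jar, identical to the first: 110 mm high, 50 mm in diameter, lid 46 mm in diameter and 18 mm high, about 190 g. Origin at the centre of its underside, z up along its axis.
- short_jar: Same white ceramic and pale lid, but only 66 mm high, 50 mm in diameter, about 120 g; not for the basket. Origin at the centre of its underside. The three jars and a dark wooden pepper mill (152 mm high, 52 mm in diameter) stand in any order at four places to the robot's right of the basket, at least 85 mm between their axes.
Mind the look-alikes: they are no part of the job. Leave any orange or turquoise look-alike of the basket alone.

How it is judged:
At the end, for the whole second after the job is handed in: Tall jars upright (10 deg), at rest on the basket floor, one per half: 30 to 70 mm from its centre along its length, within 20 mm of its long centre line. Basket level (3 deg), at rest, within 30 mm of its start; short jar upright, within 30 mm of its start (((x of tall_jar_1 in the frame of basket above 0.03 m and x of tall_jar_2 in the frame of basket below -0.03 m) or (x of tall_jar_2 in the frame of basket above 0.03 m and x of tall_jar_1 in the frame of basket below -0.03 m)) and x of tall_jar_1 in the frame of basket between -0.07 and 0.07 m and x of tall_jar_2 in the frame of basket between -0.07 and 0.07 m and y of tall_jar_1 in the frame of basket between -0.02 and 0.02 m and y of tall_jar_2 in the frame of basket between -0.02 and 0.02 m and z of each of tall_jar_1, tall_jar_2 in the frame of basket below 0.03 m and angle between each of tall_jar_1, tall_jar_2, short_jar's own z axis and vertical below 0.175 rad and angle between basket's own z axis and vertical below 0.06 rad and distance of each of basket, short_jar from where it was at the start of the episode below 0.03 m and linear speed of each of tall_jar_1, tall_jar_2, basket below 0.02 m/s); the robot touches nothing.
It fails at once if the basket is tipped more than about 14 degrees (angle between basket's own z axis and vertical above 0.25 rad).
It fails at once if a tall jar is dropped from more than about 20 mm (moves freely, out of the fingers, faster than 0.6 m/s) ((linear speed of tall_jar_1 above 0.6 m/s and contact force between the fingers and tall_jar_1 below 0.1 N) or (linear speed of tall_jar_2 above 0.6 m/s and contact force between the fingers and tall_jar_2 below 0.1 N)).
It also fails if it takes over 53 s, if anything falls off the work surface, if the arm or the gripper's body presses on something with over 40 N, if the wrist force passes 120 N, or if a joint passes its speed limit or range.

## Working session

There is one attempt and no reset: what is moved stays moved. The work goes in short steps, Python scripts to look and compute and a shell command to move; the robot and the scene stay as the last step left them, time stands still between calls to the robot, and variables do not carry over. Pictures are saved under pics/ and viewed, at most 10 in all, crops included, and the job is handed in when it is done.

```bash
ls; mkdir -p pics
python3 - <<'E'
from cell import *
import cv2,numpy as np
s=read_state();print({k:np.round(v,3).tolist() for k,v in s.items()})
for n in("top","side"):
    p,d=read_camera(n);np.savez(f"{n}.npz",p=p,d=d);cv2.imwrite(f"pics/{n}0.png",p[:,:,::-1]);c=camera_params(n);print(n,c)
E
```

```text
pics
{'clock': 0.0, 'q': [-1.198, 0.087, 0.175, 1.66, -0.0, 1.571], 'qd': [-0.001, -0.001, -0.001, 0.001, 0.0, -0.002], 'joint_torque': [-0.0, -52.039, 46.48, 0.017, 0.0, 0.0], 'ee_pos': [0.2, -0.512, 0.248], 'eef_rot': [-3.086, -0.582, 0.0], 'contact_force': [0.081, -0.419, 0.826], 'torque': [-0.014, -0.019, -0.018], 'grip_force': 0.0, 'width': 1.001}
top {'fx': 512.846629383318, 'fy': 512.846629383318, 'cx': 281.0410388120686, 'cy': 208.07170337116176, 'extrinsics': array([[ 0.0205428 ,  0.99428475, -0.10476559,  0.31501956],
       [-0.99976399,  0.02117001,  0.00487814,  0.02100572],
       [ 0.00706815,  0.10464066,  0.99448498,  1.07649873],
       [ 0.        ,  0.        ,  0.        ,  1.        ]])}
side {'fx': 443.65093388846225, 'fy': 443.65093388846225, 'cx': 272.5786825298033, 'cy': 208.9324947394832, 'extrinsics': array([[ 0.99865136,  0.03358629, -0.03959076,  0.36881522],
       [-0.05129486,  0.52050379, -0.85231722, -0.855326  ],
       [-0.00801904,  0.85319855,  0.52152462,  0.57088394],
       [ 0.        ,  0.        ,  0.        ,  1.        ]])}
```

View pics/top0.png

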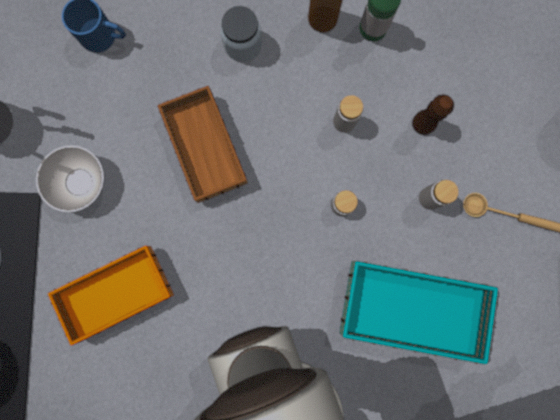

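View pics/side0.png

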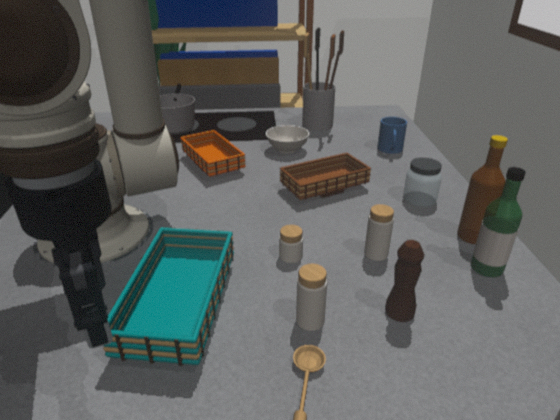

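The top view shows the brown basket at about (202,144), tall jar lids at (350,107) and (445,192), the short jar at (345,203), and the mill at (440,105). The side view confirms it: the short jar is at (291,240), and the tall jars are at (380,215) and (312,280). Next I measure them.

```bash
cat > h.py <<'E'
import numpy as np,cv2
from cell import *
def cloud(n,d):
    c=camera_params(n);v,u=np.mgrid[:420,:560]
    P=np.stack([(u-c["cx"])/c["fx"]*d,-(v-c["cy"])/c["fy"]*d,-d],-1)
    E=c["extrinsics"];W=P@E[:3,:3].T+E[:3,3];W[d<=0]=np.nan;return W
def circ(pts):
    (x,y),r=cv2.minEnclosingCircle(pts[:,:2].astype(np.float32));return np.round([x,y,r],4)
E
python3 - <<'E'
from h import *
for n in("top","side"):
    z=np.load(n+".npz");W=cloud(n,z["d"]);p=z["p"].astype(int)
    print(n,"table z",np.nanmedian(W[250:262,200:300,2]) if n=="top" else np.nanmedian(W[230:260,230:260,2]))
    for nm,(u,v) in (dict(A=(350,107),B=(445,192),S=(345,203),M=(443,105)) if n=="top" else dict(A=(381,212),B=(313,272),S=(291,232))).items():
        b=W[v-16:v+17,u-16:u+17].reshape(-1,3);zc=W[v,u,2]
        m=b[np.abs(b[:,2]-zc)<.006];print(nm,"z",round(zc,4),circ(m),m.mean(0).round(4),len(m))
    R,G,B=p[...,0],p[...,1],p[...,2]
    sl=(slice(80,208),slice(150,255)) if n=="top" else (slice(145,205),slice(270,380))
    w=W[sl].reshape(-1,3);rg=(R-B)[sl].ravel()
    for lo,hi in((.052,.07),(.015,.03)):
        m=w[(w[:,2]>lo)&(w[:,2]<hi)&(rg>15)];r=cv2.minAreaRect(m[:,:2].astype(np.float32))
        print("basket",lo,len(m),np.median(m[:,2]).round(4),r,cv2.boxPoints(r).round(3).tolist())
E
```

```text
top table z 0.0018053692237556263
A z 0.1144 [ 0.6169 -0.1158  0.023 ] [ 0.6167 -0.116   0.1117] 397
B z 0.1128 [ 0.4554 -0.2983  0.0233] [ 0.4549 -0.2977  0.1114] 451
S z 0.0666 [ 0.4371 -0.113   0.023 ] [ 0.437  -0.1125  0.0675] 413
M z 0.1515 [ 0.6152 -0.2863  0.0159] [ 0.615  -0.2854  0.1507] 198
basket 0.052 1187 0.0624 ((0.551297664642334, 0.17872962355613708), (0.21525196731090546, 0.11395713686943054), 23.27853775024414) [[0.4300000071525574, 0.1889999955892563], [0.4749999940395355, 0.08399999886751175], [0.6729999780654907, 0.16899999976158142], [0.628000020980835, 0.27399998903274536]]
basket 0.015 4357 0.0239 ((0.55662602186203, 0.17739948630332947), (0.19468148052692413, 0.10693149268627167), 23.35048484802246) [[0.44600000977516174, 0.18799999356269836], [0.4880000054836273, 0.09000000357627869], [0.6669999957084656, 0.16699999570846558], [0.625, 0.26499998569488525]]
side table z 0.0005544711730602891
A z 0.1106 [ 0.619  -0.1177  0.0238] [ 0.6185 -0.1215  0.1097] 265
B z 0.111 [ 0.4581 -0.2998  0.0241] [ 0.4573 -0.3027  0.1099] 453
S z 0.0666 [ 0.4403 -0.1149  0.0237] [ 0.4392 -0.1178  0.0659] 264
basket 0.052 766 0.0586 ((0.5529631972312927, 0.17811866104602814), (0.21325333416461945, 0.11971630156040192), 22.785411834716797) [[0.4309999942779541, 0.19200000166893005], [0.4779999852180481, 0.0820000022649765], [0.6740000247955322, 0.164000004529953], [0.628000020980835, 0.2750000059604645]]
basket 0.015 835 0.0235 ((0.5539752840995789, 0.17530570924282074), (0.21310576796531677, 0.11495931446552277), 22.967987060546875) [[0.43299999833106995, 0.18700000643730164], [0.4779999852180481, 0.08100000023841858], [0.675000011920929, 0.164000004529953], [0.6299999952316284, 0.27000001072883606]]
```

```bash
cat >> h.py <<'E'
from scipy.spatial.transform import Rotation as Ro
def go(x,y,z,s=None):
    s=s or read_state();R=Ro.from_rotvec(s["eef_rot"]);d=R.inv().apply(np.array([x,y,z])-s["ee_pos"])/.03
    print("pos",np.round(s["ee_pos"],4),"q",np.round(s["q"],2),"tilt",R.as_matrix()[:,2].round(4),"yaw x",np.degrees(np.arctan2(*R.as_matrix()[[1,0],0])).round(2))
    print("shares",d.round(2),"w",round(s["width"],3),"grip",round(s["grip_force"],1),"F",np.round(s["contact_force"],1),"t",s["clock"])
E
python3 -m handwheel '[[0,0,0,0,0,-1,1],[0,0,0,0,0,-1,1],[0,0,0,0,0,-1,1],[0,0,0,0,0,-1,1],[0,0,0,0,0,-1,1],[0,0,0,0,0,0,1]]'; python3 -c "from h import *;go(.618,-.117,.2)"
```

```text
clock: 0.7
ee_pos: [0.2003, -0.5121, 0.2479]
eef_rot: [-2.887, -1.238, -0.0]
contact_force: [0.3, 0.1, -1.1]
width: 1.001
grip_force: 0.0
pos [ 0.2003 -0.5121  0.2479] q [-1.2   0.09  0.18  1.66 -0.    1.13] tilt [-2.e-04  6.e-04 -1.e+00] yaw x 46.43
shares [19.14  1.01  1.6 ] w 1.001 grip 0.0 F [ 0.3  0.1 -1.1] t 0.7
```

```bash
python3 -m handwheel '[[0.96,0.05,0,0,0,0,1],[0.96,0.05,0,0,0,0,1],[0.96,0.05,0,0,0,0,1],[0.96,0.05,0,0,0,0,1],[0.96,0.05,0,0,0,0,1],[0.96,0.05,0,0,0,0,1],[0.96,0.05,0,0,0,0,1],[0.96,0.05,0,0,0,0,1],[0.96,0.05,0,0,0,0,1],[0.96,0.05,0,0,0,0,1]]' >/dev/null; python3 -m handwheel '[[0.96,0.05,0,0,0,0,1],[0.96,0.05,0,0,0,0,1],[0.96,0.05,0,0,0,0,1],[0.96,0.05,0,0,0,0,1],[0.96,0.05,0,0,0,0,1],[0.96,0.05,0,0,0,0,1],[0.96,0.05,0,0,0,0,1],[0.96,0.05,0,0,0,0,1],[0.96,0.05,0,0,0,0,1],[0,0,0,0,0,0,1]]'; python3 -c "from h import *;go(.618,-.117,.077)"
```

```text
clock: 2.7
ee_pos: [0.6002, -0.1336, 0.247]
eef_rot: [-2.887, -1.236, 0.001]
contact_force: [0.0, -0.2, -0.5]
width: 0.999
grip_force: 0.0
pos [ 0.6002 -0.1336  0.247 ] q [-0.22  0.25  0.36  1.68  0.    2.11] tilt [-1.1e-03  8.0e-04 -1.0e+00] yaw x 46.37
shares [0.81 0.05 5.67] w 0.999 grip 0.0 F [ 0.  -0.2 -0.5] t 2.7
```

```bash
python3 -m handwheel '[[0.81,0.05,0,0,0,0,1],[0,0,0,0,0,0,1],[0,0,1,0,0,0,1],[0,0,1,0,0,0,1],[0,0,1,0,0,0,1],[0,0,0.8,0,0,0,1],[0,0,0.7,0,0,0,1],[0,0,0.6,0,0,0,1],[0,0,0.57,0,0,0,1],[0,0,0,0,0,0,1]]'
python3 - <<'E'
from h import *
go(.618,-.117,.077)
p,d=read_camera("side");cv2.imwrite("pics/s1.png",cv2.resize(p[100:340,220:540,::-1],(640,480)))
E
```

```text
clock: 3.7
ee_pos: [0.6144, -0.1198, 0.0756]
eef_rot: [-2.887, -1.233, 0.006]
contact_force: [-0.5, 0.6, -1.0]
width: 1.001
grip_force: 0.0
pos [ 0.6144 -0.1198  0.0756] q [-0.19  0.27  0.06  1.36 -0.    2.14] tilt [-4.3e-03  6.0e-04 -1.0e+00] yaw x 46.25
shares [ 0.15  0.02 -0.05] w 1.001 grip 0.0 F [-0.5  0.6 -1. ] t 3.7
```

View pics/s1.png

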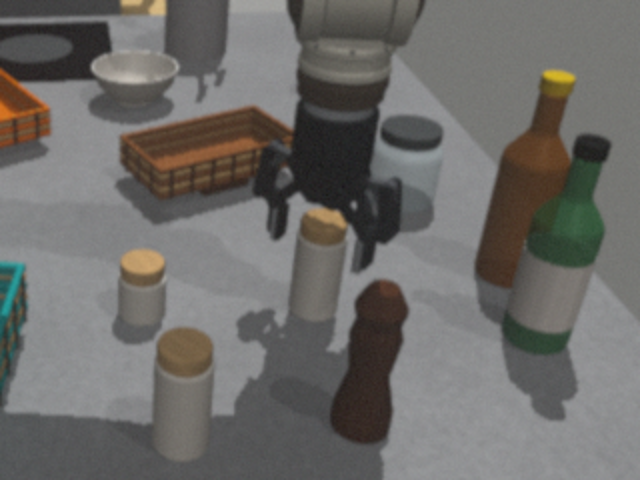

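The jaws straddle the tall jar, whose lid is at crop (323,228). One finger is on each side, at (278,205) and (370,230). I nudge 4 mm along tool x, then close.

```bash
python3 -m handwheel '[[0.15,0.02,0,0,0,0,1],[0,0,0,0,0,0,0.75],[0,0,0,0,0,0,0.5],[0,0,0,0,0,0,0.3],[0,0,0,0,0,0,0.3],[0,0,0,0,0,0,0.3],[0,0,0,0,0,0,0.3],[0,0,0,0,0,0,0.3]]'; python3 -c "from h import *;go(.598,.198,.19)"
```

```text
clock: 4.55
ee_pos: [0.6203, -0.1165, 0.0794]
eef_rot: [2.887, 1.236, 0.002]
contact_force: [-1.5, 0.9, 6.1]
width: 0.562
grip_force: 62.1
pos [ 0.6203 -0.1165  0.0794] q [-0.19  0.28  0.07  1.36  0.    2.15] tilt [ 1.4e-03 -1.0e-04 -1.0e+00] yaw x 46.36
shares [ 7.08 -7.77 -3.69] w 0.562 grip 62.1 F [-1.5  0.9  6.1] t 4.55
```

```bash
python3 -m handwheel '[[0,0,-0.3,0,0,0,0.3],[0,0,-0.7,0,0,0,0.3],[0,0,-0.9,0,0,0,0.3],[0,0,-0.9,0,0,0,0.3],[0,0,-0.9,0,0,0,0.3],[0.4,-0.5,0,0,0,0,0.3],[0.7,-0.77,0,0,0,0,0.3],[0.7,-0.77,0,0,0,0,0.3],[0.7,-0.77,0,0,0,0,0.3],[0.7,-0.77,0,0,0,0,0.3]]'>/dev/null; python3 -m handwheel '[[0.7,-0.77,0,0,0,0,0.3],[0.7,-0.77,0,0,0,0,0.3],[0.7,-0.77,0,0,0,0,0.3],[0.7,-0.77,0,0,0,0,0.3],[0.7,-0.77,0,0,0,0,0.3],[0.4,-0.4,0,0,0,0,0.3],[0,0,0,0,0,0,0.3],[0,0,0,0,0,0,0.3]]'
python3 - <<'E'
from h import *
p,d=read_camera("top");W=cloud("top",d);p=p.astype(int)
b=W[80:210,150:262].reshape(-1,3);c=(p[...,0]-p[...,2])[80:210,150:262].ravel()
m=b[(c>15)&(b[:,2]<.075)&(b[:,2]>.052)];print(cv2.minAreaRect(m[:,:2].astype(np.float32)))
go(.598,.198,.1015)
E
```

```text
clock: 6.35
ee_pos: [0.5966, 0.1998, 0.1886]
eef_rot: [2.887, 1.238, -0.002]
contact_force: [-0.1, -0.2, -1.4]
width: 0.566
grip_force: 62.3
((0.5668038725852966, 0.1397925317287445), (0.2124333679676056, 0.03553611785173416), 21.324172973632812)
pos [0.5968 0.1992 0.1888] q [ 0.32  0.27  0.27  1.57 -0.    2.65] tilt [-6.e-04 -5.e-04 -1.e+00] yaw x 46.35
shares [-0.    0.06  2.91] w 0.565 grip 62.3 F [-0.3 -0.3 -1.6] t 6.4
```

```bash
python3 -m handwheel '[[0,0.06,0.4,0,0,0,0.3],[0,0,0.6,0,0,0,0.3],[0,0,0.6,0,0,0,0.3],[0,0,0.5,0,0,0,0.3],[0,0,0.3,0,0,0,0.3],[0,0,0.2,0,0,0,0.3],[0,0,0.1,0,0,0,0.3],[0,0,0,0,0,0,0.3],[0,0,0,0,0,0,0.3]]'
python3 - <<'E'
from h import *
go(.598,.198,.1015)
p,d=read_camera("side");cv2.imwrite("pics/s2.png",cv2.resize(p[80:260,230:470,::-1],(720,540)))
E
```

```text
clock: 7.3
ee_pos: [0.5986, 0.1986, 0.1089]
eef_rot: [2.888, 1.237, 0.002]
contact_force: [0.3, -1.0, -1.8]
width: 0.567
grip_force: 62.3
pos [0.5986 0.1986 0.1089] q [ 0.32  0.27  0.12  1.42 -0.    2.65] tilt [ 1.e-03  3.e-04 -1.e+00] yaw x 46.36
shares [-0.03 -0.    0.25] w 0.567 grip 62.3 F [ 0.3 -1.  -1.8] t 7.3
```

View pics/s2.png

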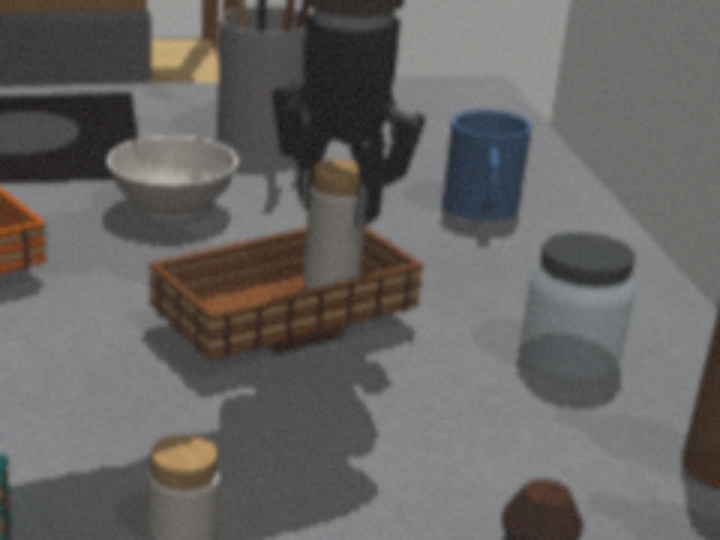

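The jar (crop about (335,230)) is upright in the far half of the basket and clear of the rim. I lower the last 7 mm slowly.

```bash
python3 -m handwheel '[[0,0,0.07,0,0,0,0.3],[0,0,0.07,0,0,0,0.3],[0,0,0.04,0,0,0,0.3],[0,0,0,0,0,0,0.3],[0,0,0,0,0,0,0.3]]';  python3 -m handwheel '[[0,0,0.03,0,0,0,0.3],[0,0,0,0,0,0,0.3],[0,0,0,0,0,0,0.3]]'
```

```text
clock: 7.85
ee_pos: [0.5983, 0.1985, 0.1027]
eef_rot: [2.888, 1.237, -0.0]
contact_force: [0.3, 0.6, -1.9]
width: 0.563
grip_force: 62.3
clock: 8.15
ee_pos: [0.5983, 0.1985, 0.1019]
eef_rot: [2.888, 1.237, -0.0]
contact_force: [-0.7, 0.3, -0.7]
width: 0.564
grip_force: 62.3
```

```bash
python3 -m handwheel '[[0,0,0.03,0,0,0,0.3],[0,0,0,0,0,0,0.3],[0,0,0,0,0,0,0.3]]';  python3 -c "from h import *;go(.598,.198,.1015)"
```

```text
clock: 8.45
ee_pos: [0.5984, 0.1986, 0.1014]
eef_rot: [2.888, 1.237, 0.001]
contact_force: [-1.0, 0.3, 1.8]
width: 0.57
grip_force: 62.6
pos [0.5984 0.1986 0.1014] q [0.32 0.27 0.1  1.4  0.   2.65] tilt [ 5.e-04  2.e-04 -1.e+00] yaw x 46.36
shares [-0.02  0.   -0.  ] w 0.57 grip 62.6 F [-1.   0.3  1.8] t 8.45
```

Contact is confirmed: the force went from −1.8 to +1.8 N. I open slowly and retreat upward.

```bash
python3 -m handwheel '[[0,0,0,0,0,0,0.62],[0,0,0,0,0,0,0.68],[0,0,0,0,0,0,0.8],[0,0,0,0,0,0,1],[0,0,0,0,0,0,1],[0,0,-0.3,0,0,0,1],[0,0,-0.6,0,0,0,1],[0,0,-0.9,0,0,0,1],[0,0,-1,0,0,0,1],[0,0,-1,0,0,0,1]]'; python3 -m handwheel '[[0,0,-0.5,0,0,0,1],[0,0,0,0,0,0,1]]' >/dev/null; python3 -c "from h import *;go(.457,-.299,.2)"
```

```text
clock: 9.45
ee_pos: [0.5981, 0.1985, 0.2168]
eef_rot: [2.888, 1.237, 0.001]
contact_force: [-0.4, 0.8, 0.6]
width: 0.999
grip_force: 0.0
pos [0.5991 0.1988 0.2334] q [ 0.32  0.28  0.37  1.65 -0.    2.65] tilt [ 0.0046  0.0015 -1.    ] yaw x 46.36
shares [-15.28   8.02   1.07] w 1.0 grip 0.0 F [ 1.3 -0.3  0. ] t 9.65
```

```bash
python3 -m handwheel '[[-0.9,0.47,0,0,0,0,1],[-0.9,0.47,0,0,0,0,1],[-0.9,0.47,0,0,0,0,1],[-0.9,0.47,0,0,0,0,1],[-0.9,0.47,0,0,0,0,1],[-0.9,0.47,0,0,0,0,1],[-0.9,0.47,0,0,0,0,1],[-0.9,0.47,0,0,0,0,1],[-0.9,0.47,0,0,0,0,1],[-0.9,0.47,0,0,0,0,1]]' >/dev/null; python3 -m handwheel '[[-0.9,0.47,0,0,0,0,1],[-0.9,0.47,0,0,0,0,1],[-0.9,0.47,0,0,0,0,1],[-0.9,0.47,0,0,0,0,1],[-0.9,0.47,0,0,0,0,1],[-0.9,0.47,0,0,0,0,1],[-0.8,0.4,0,0,0,0,1],[0,0,0,0,0,0,1],[0,0,0,0,0,0,1],[0,0,0,0,0,0,1]]'; python3 -c "from h import *;go(.457,-.299,.077)"
```

```text
clock: 11.65
ee_pos: [0.4556, -0.2947, 0.2296]
eef_rot: [-2.887, -1.237, 0.0]
contact_force: [-0.4, -0.4, 0.5]
width: 1.002
grip_force: 0.0
pos [ 0.4556 -0.2947  0.2296] q [-0.57  0.06  0.11  1.62  0.    1.76] tilt [-4.e-04  5.e-04 -1.e+00] yaw x 46.39
shares [-0.07  0.13  5.09] w 1.002 grip 0.0 F [-0.4 -0.4  0.5] t 11.65
```

```bash
python3 -m handwheel '[[-0.07,0.13,0,0,0,0,1],[0,0,0.9,0,0,0,1],[0,0,0.9,0,0,0,1],[0,0,0.9,0,0,0,1],[0,0,0.8,0,0,0,1],[0,0,0.7,0,0,0,1],[0,0,0.6,0,0,0,1],[0,0,0.3,0,0,0,1],[0,0,0,0,0,0,1],[0,0,0,0,0,0,1]]'
python3 - <<'E'
from h import *
go(.457,-.299,.077)
p,d=read_camera("side");cv2.imwrite("pics/s3.png",cv2.resize(p[130:380,220:540,::-1],(640,500)))
E
```

```text
clock: 12.65
ee_pos: [0.4574, -0.2996, 0.0778]
eef_rot: [2.887, 1.237, 0.001]
contact_force: [0.2, 0.3, 0.5]
width: 1.002
grip_force: 0.0
pos [ 0.4574 -0.2996  0.0778] q [-0.58  0.08 -0.16  1.33 -0.    1.75] tilt [ 7.e-04 -5.e-04 -1.e+00] yaw x 46.39
shares [ 0.01 -0.02  0.03] w 1.002 grip 0.0 F [0.2 0.3 0.5] t 12.65
```

View pics/s3.png

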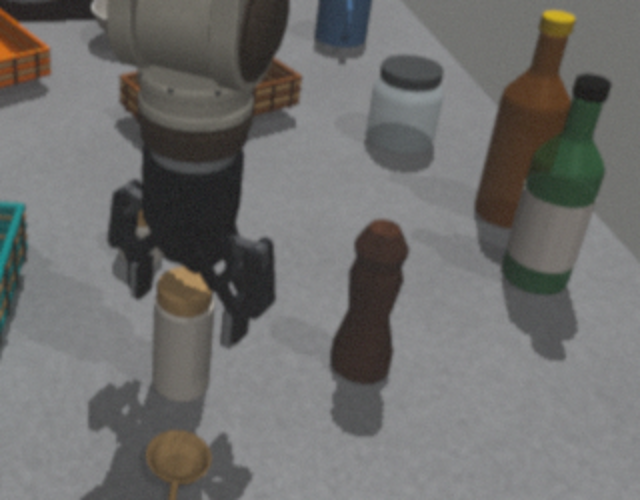

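The fingers, at (140,265) and (240,310), straddle the second tall jar at (185,295). I close.

```bash
python3 -m handwheel '[[0,0,0,0,0,0,0.75],[0,0,0,0,0,0,0.5],[0,0,0,0,0,0,0.3],[0,0,0,0,0,0,0.3],[0,0,0,0,0,0,0.3],[0,0,0,0,0,0,0.3],[0,0,0,0,0,0,0.3]]' >/dev/null; python3 -c "from h import *;go(.506,.158,.19)"
```

```text
pos [ 0.4571 -0.2998  0.0779] q [-0.58  0.08 -0.16  1.33  0.    1.75] tilt [ 1.e-03 -5.e-04 -1.e+00] yaw x 46.36
shares [12.17 -9.35 -3.74] w 0.567 grip 62.0 F [-2.   2.5  6.2] t 13.4
```

```bash
python3 -m handwheel '[[0,0,-0.3,0,0,0,0.3],[0,0,-0.7,0,0,0,0.3],[0,0,-0.9,0,0,0,0.3],[0,0,-0.9,0,0,0,0.3],[0,0,-0.9,0,0,0,0.3],[0,0,-0.2,0,0,0,0.3],[0,0,0,0,0,0,0.3]]' >/dev/null; python3 -c "from h import *;go(.506,.158,.19)"
```

```text
pos [ 0.4573 -0.2999  0.1947] q [-0.58  0.06  0.05  1.55 -0.    1.75] tilt [ 1.3e-03 -9.0e-04 -1.0e+00] yaw x 46.36
shares [12.17 -9.36  0.14] w 0.567 grip 62.3 F [ 0.6 -0.2 -2.4] t 14.1
```

```bash
python3 -m handwheel '[[0.41,-0.4,0,0,0,0,0.3],[0.84,-0.64,0,0,0,0,0.3],[0.84,-0.64,0,0,0,0,0.3],[0.84,-0.64,0,0,0,0,0.3],[0.84,-0.64,0,0,0,0,0.3],[0.84,-0.64,0,0,0,0,0.3],[0.84,-0.64,0,0,0,0,0.3],[0.84,-0.64,0,0,0,0,0.3],[0.84,-0.64,0,0,0,0,0.3],[0.84,-0.64,0,0,0,0,0.3]]' >/dev/null; python3 -m handwheel '[[0.84,-0.64,0,0,0,0,0.3],[0.84,-0.64,0,0,0,0,0.3],[0.84,-0.64,0,0,0,0,0.3],[0.84,-0.64,0,0,0,0,0.3],[0.5,-0.4,0,0,0,0,0.3],[0.34,-0.24,0,0,0,0,0.3],[0,0,0,0,0,0,0.3],[0,0,0,0,0,0,0.3],[0,0,0,0,0,0,0.3]]'
python3 - <<'E'
from h import *
go(.506,.158,.1)
p,d=read_camera("side");cv2.imwrite("pics/s4.png",cv2.resize(p[60:260,230:470,::-1],(720,600)))
E
```

```text
clock: 16.0
ee_pos: [0.5055, 0.1576, 0.1938]
eef_rot: [2.888, 1.235, -0.001]
contact_force: [-0.0, -0.7, -2.0]
width: 0.567
grip_force: 62.3
pos [0.5055 0.1576 0.1938] q [ 0.3   0.02  0.01  1.55 -0.    2.64] tilt [-4.e-04 -3.e-04 -1.e+00] yaw x 46.31
shares [0.02 0.   3.13] w 0.567 grip 62.3 F [-0.  -0.7 -2. ] t 16.0
```

View pics/s4.png

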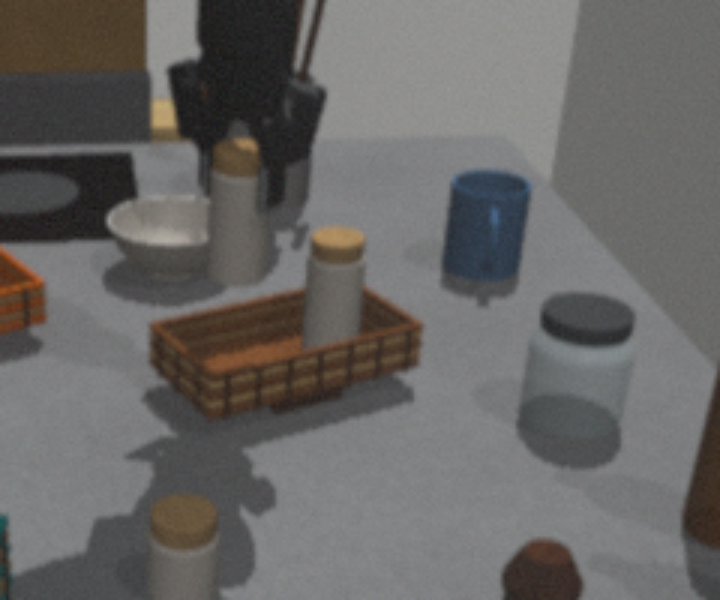

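The first jar, at (335,290), stands upright and the basket is level and unmoved. The second jar, at (238,210), hangs above the near half. I lower it.

```bash
python3 -m handwheel '[[0,0,0.4,0,0,0,0.3],[0,0,0.6,0,0,0,0.3],[0,0,0.6,0,0,0,0.3],[0,0,0.5,0,0,0,0.3],[0,0,0.4,0,0,0,0.3],[0,0,0.25,0,0,0,0.3],[0,0,0.15,0,0,0,0.3],[0,0,0.1,0,0,0,0.3],[0,0,0,0,0,0,0.3],[0,0,0,0,0,0,0.3]]'; python3 -c "from h import *;go(.506,.158,.1)"
```

```text
clock: 17.05
ee_pos: [0.5059, 0.1585, 0.1045]
eef_rot: [2.888, 1.237, 0.001]
contact_force: [-0.9, -0.2, -1.7]
width: 0.566
grip_force: 62.3
pos [0.5059 0.1585 0.1045] q [ 0.3   0.03 -0.16  1.38  0.    2.64] tilt [ 7.e-04  3.e-04 -1.e+00] yaw x 46.36
shares [-0.01  0.01  0.15] w 0.566 grip 62.3 F [-0.9 -0.2 -1.7] t 17.05
```

```bash
for i in 1; do :; done; python3 -m handwheel '[[0,0,0.06,0,0,0,0.3],[0,0,0.04,0,0,0,0.3],[0,0,0,0,0,0,0.3],[0,0,0,0,0,0,0.3]]'; python3 -m handwheel '[[0,0,0.03,0,0,0,0.3],[0,0,0,0,0,0,0.3],[0,0,0,0,0,0,0.3]]'
```

```text
clock: 17.45
ee_pos: [0.5056, 0.1584, 0.101]
eef_rot: [-2.888, -1.237, 0.0]
contact_force: [0.1, 0.9, -2.4]
width: 0.563
grip_force: 62.3
clock: 17.75
ee_pos: [0.5057, 0.1583, 0.1001]
eef_rot: [-2.888, -1.237, 0.0]
contact_force: [0.7, 0.1, -2.2]
width: 0.572
grip_force: 62.4
```

```bash
python3 -m handwheel '[[0,0,0.03,0,0,0,0.3],[0,0,0,0,0,0,0.3],[0,0,0,0,0,0,0.3]]'; python3 -m handwheel '[[0,0,0.03,0,0,0,0.3],[0,0,0,0,0,0,0.3],[0,0,0,0,0,0,0.3]]'
```

```text
clock: 18.05
ee_pos: [0.5058, 0.1585, 0.1]
eef_rot: [-2.888, -1.237, -0.002]
contact_force: [-2.3, 0.3, 5.0]
width: 0.568
grip_force: 62.9
clock: 18.35
ee_pos: [0.5059, 0.1586, 0.0999]
eef_rot: [-2.888, -1.237, -0.003]
contact_force: [-3.6, 0.5, 11.6]
width: 0.57
grip_force: 63.6
```

Contact made, slightly too firm. I back off about 1 mm, then release.

```bash
python3 -m handwheel '[[0,0,-0.04,0,0,0,0.3],[0,0,0,0,0,0,0.3],[0,0,0,0,0,0,0.3]]'
```

```text
clock: 18.65
ee_pos: [0.5059, 0.1585, 0.1]
eef_rot: [-2.888, -1.237, -0.001]
contact_force: [-1.3, -0.1, 5.6]
width: 0.565
grip_force: 63.0
```

```bash
python3 -m handwheel '[[0,0,-0.03,0,0,0,0.3],[0,0,0,0,0,0,0.3],[0,0,0,0,0,0,0.62],[0,0,0,0,0,0,0.68],[0,0,0,0,0,0,0.8],[0,0,0,0,0,0,1],[0,0,0,0,0,0,1],[0,0,-0.3,0,0,0,1],[0,0,-0.6,0,0,0,1],[0,0,-0.9,0,0,0,1]]'; python3 -m handwheel '[[0,0,-1,0,0,0,1],[0,0,-1,0,0,0,1],[0,0,-1,0,0,0,1],[-0.3,1,0,0,0,0,1],[-0.3,1,0,0,0,0,1],[-0.3,1,0,0,0,0,1],[-0.3,1,0,0,0,0,1],[-0.3,1,0,0,0,0,1],[-0.3,1,0,0,0,0,1],[-0.3,1,0,0,0,0,1]]'; python3 -m handwheel '[[-0.4,1,0,0,0,0,1],[-0.4,1,0,0,0,0,1],[-0.4,1,0,0,0,0,1],[-0.4,1,0,0,0,0,1],[0,0,0,0,0,0,1],[0,0,0,0,0,0,1],[0,0,0,0,0,0,1]]'
python3 - <<'E'
from h import *
for n in("top","side"):
    p,d=read_camera(n);cv2.imwrite(f"pics/{n}5.png",p[:,:,::-1]);W=cloud(n,d);w=W.reshape(-1,3);rb=(p[...,0].astype(int)-p[...,2]).ravel()
    for nm,x,y,h in(("far",.598,.198,.132),("near",.506,.158,.132),("short",.439,-.114,.066)):
        m=w[(np.hypot(w[:,0]-x,w[:,1]-y)<.045)&(np.abs(w[:,2]-h)<.006)]
        if len(m)>20:
            m=m[(np.hypot(*(m[:,:2]-np.median(m[:,:2],0)).T)<.026)];print(n,nm,m.mean(0).round(4),circ(m),len(m))
    m=w[(np.hypot(w[:,0]-.552,w[:,1]-.178)<.14)&(w[:,2]>.052)&(w[:,2]<.07)&(rb>15)]
    print(cv2.minAreaRect(m[:,:2].astype(np.float32)))
E
```

```text
clock: 19.65
ee_pos: [0.505, 0.1581, 0.1544]
eef_rot: [-2.888, -1.236, 0.003]
contact_force: [-0.4, 0.8, 0.1]
width: 1.001
grip_force: 0.0
clock: 20.65
ee_pos: [0.6146, -0.0334, 0.2452]
eef_rot: [2.888, 1.236, 0.001]
contact_force: [0.3, 0.8, -0.3]
width: 1.001
grip_force: 0.0
clock: 21.35
ee_pos: [0.6677, -0.1491, 0.2449]
eef_rot: [-2.888, -1.237, -0.0]
contact_force: [-0.7, -0.1, -0.9]
width: 0.998
grip_force: 0.0
top far [0.5942 0.1981 0.1336] [0.5947 0.1983 0.023 ] 454
top near [0.5027 0.1587 0.1335] [0.5034 0.1593 0.0229] 466
((0.5510440468788147, 0.17889085412025452), (0.21497198939323425, 0.11409474164247513), 23.11275863647461)
side far [0.5968 0.1921 0.1313] [0.598  0.1948 0.023 ] 123
side near [0.5055 0.1517 0.1314] [0.5052 0.1552 0.0224] 130
side short [ 0.4394 -0.1181  0.0657] [ 0.4391 -0.1164  0.0237] 261
((0.5547060966491699, 0.17564399540424347), (0.21521121263504028, 0.11589127779006958), 22.799299240112305)
```

View pics/side5.png

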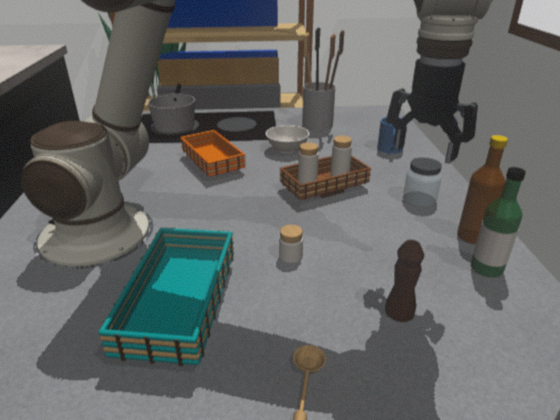

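View pics/top5.png

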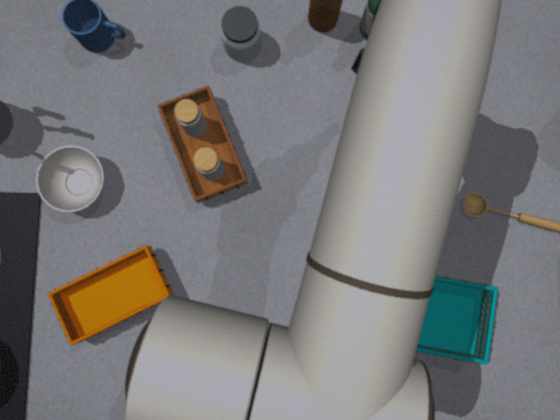

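Both jars stand upright in the basket, at top view (188,110) and (206,160), about ±50 mm from its centre. The basket is unmoved, the short jar is still in place at side view (291,243), and the gripper touches nothing.

```bash
python3 -c "
from cell import ticket
print(ticket.finish_job())"
```

```text
the job is handed in; nothing more can be done
None
```

Job handed in at about 21.5 s: both tall jars stand upright in the basket, one near the middle of each half; the basket is level and in place and the short jar is untouched, though the hand-in returned no verdict.

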